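# Pump down the specimen sealer until its ready pin stands out

### The arm

A 6-joint arm with a two-finger parallel gripper is mounted at the origin on the work surface. World frame = base frame: x ahead of the robot, y to its left, z up, the work surface at z = 0. Lengths are in mm, angles in rad, forces in N, time in s.
With the tool pointing down it reaches from about 250 to 800 mm from the base axis. Payload 8.5 kg.
Tool frame: the origin (TCP) lies midway between the tips of the shut fingers; the grasp point (between the pads) lies 19 mm behind it; z points along the fingers, y is the line along which they close (so a half turn about z gives the same grasp; the last joint's range is limited). The gripper opens to 85 mm and grips with 20 to 120 N. Pads are 22 mm wide; open, the fingers measure 114 mm over their backs; the gripper's body (76 mm by 85 mm) begins 54 mm behind the grasp point. The pads swing forward as they close: fully open they stand 13 mm farther back than shut.
Start: joints at [-1.154, 0.238, -0.013, 1.319, 0, 1.571], TCP at [212.52, -480.015, 231.276] pointing down, gripper open.
Joint ranges: [-2.66, 2.66], [-1.03, 1.9], [-1.14, 1.46], [-1.82, 2.27], [-1.45, 1.34], [-3.14, 3.14]. Speed limits (rad/s): [2.22, 2.22, 2.79, 3.14, 3.14, 3.14].

### API

Orientations are given as a rotation vector (axis times angle).
In Python, from workcell import * gives the robot as it stands. The module is installed in compiled form; this text tells all that it offers.
- The arm moves only by the shell command python3 -m handwheel 'ROWS' [FORCE]. ROWS is JSON, a list of rows, each an object of numbers: "grip": the opening in per cent of the stroke, from 0 (shut) to 100 (fully open); "x", "y", "z": the shift along the tool's x, y, z in mm; "turn": the turn about the tool's z in rad. In form: [{"grip": .., "x": .., "y": .., "z": .., "turn": ..}, ...]. A call has 1 to 10 rows; each row is the pose to reach, as a shift and turn from the pose commanded when the call began, along the tool's axes at that moment; what a row does not reach only later rows make up. A row lasts 1/10 s, in which the tool goes at most 50 mm and 8.59 degrees, less where a joint would pass 70% of its speed; a pose out of reach is approached as far as the arm can. A call with a gripper value outside its range is refused whole. The fingers move at their own pace and stop on an object; FORCE is the grip in N (left out, the last holds). Time passes only in rows, so rows that repeat a pose let the fingers close. It gives the time, the measured TCP pose, the force, the opening and the grip force at its end, in the units of the state.
- get_obs(): the state, without advancing time (a new reading comes with each control period).
- grab_frame(name): name is "scene" or "top"; returns the picture (480x640x3 uint8, red, green, blue); there is no depth.
- camera_info(name): a dict with "mtx" (3x3 intrinsics, pixels), "k1" (the pictures are not rectified: a ray, as slopes to the right and down, at radius r is drawn at 1 + k1 r^2 times it, then the intrinsics apply), "eye" and "orientation" of the camera in the world. Camera axes: x right, y up, looking along -z (the intrinsics and any distortion apply to the point x, -y, -z); pixel columns grow to the right and rows downward; lengths in mm; the calibration is good to about 2 mm. A picture is of the moment at which its call begins. camera_info takes no time and is no camera call.
- sign_off(): hands the job in; it is judged then, once.
The state is a dict: "time": time; "q": joint angles; "qd": joint speeds; "tau": joint torques, N m; "position": TCP position; "ee_rot": TCP orientation; "ft_force": force on the tool from outside, world axes, zero at the start; "ft_torque": the same for the moment, N m; "opening": finger opening in mm; "grasp_force": force on a finger pad.
Only numpy, scipy, OpenCV 4.12 (cv2) and the standard library are available. Lean on these libraries where they do the work, as an engineer would, in place of code of your own. Each camera call takes 0.05 s, during which the arm holds its last target. There are 200 camera calls.

### The job

Pump the vacuum specimen sealer: press its blue pump plunger right down with the fingertips and let it spring back up, again and again, until the green indicator pin stands fully out and the orange band at its foot shows. Let the pump raise the pin: never touch the pin itself, pick nothing up, and leave the vials, gel bottle, slide box, syringe and steel dish where they are. Finish with the plunger sprung back up and the hand clear.

Things in the scene. Friction and masses are not known exactly. Their poses are not given: they have to be found in the camera images.
- sealer: white vacuum sealer fixed to the table, housing 160 (x) by 240 (y) by 70 mm high; origin at the centre of its underside, z up, its -x side (blue strip) is its front. In its frame: the pump tower (aluminium, 40 mm across, to height 115 mm) stands at x 0, y -55 mm; a clear chamber (84 mm across, to height 144 mm, a vial sealed inside it) at x -10, y +68 mm; the pin's black collar (28 mm across, to height 76 mm) at x +45, y +12 mm
- plunger_top (a point): centre of the flat top of the round blue plunger knob, 40 mm across and 18 mm high, on a 14 mm steel rod over the pump tower; 165 mm above the table at rest; it goes straight down when pressed
- plunger (a joint): how far the plunger is pressed, m: 0 up at rest, 0.024 at its bottom stop. Its spring takes about 4 N to start and 9 N at the bottom, plus up to about 5 N of pumping resistance; let go, it rises by itself in about half a second
- pin_tip (a point): centre of the top of the round indicator pin, 16 mm across; vertical; 78 mm above the table when fully in, 102 mm when fully out. Green for its upper 21 mm, below that a 5 mm orange band, which comes out of the black collar only at the end of its travel
- pin (a joint): how far the pin has come out, m: 0 in, 0.024 fully out. It starts 0 to 0.006 out; a full stroke of the plunger raises it by about 3 to 5 mm (a ratchet: shallow strokes give less, under a third of a stroke may give nothing), and it stays where it is between strokes. Once it is fully out, further strokes move freely and change nothing
- vial0: loose capped specimen vial, 33 mm across, 80 mm high, white cap; origin at the centre of its underside
- vial1: another such vial
- vial2: another such vial
- gel_bottle: loose hand-gel bottle with its own white pump head, 56 mm across, 135 mm high; origin at the centre of its underside; not part of the job
- slide_box: loose blue and white box of glass slides, 87 by 42 by 33 mm; origin at the centre of its underside
- syringe: loose syringe lying on the table, 123 mm long, 30 mm wide at its flange, along its own x; origin near its middle, on the table
- dish: loose small steel dish, 90 mm across, 35 mm high; origin at the centre of its underside
Mind the look-alikes: they are no part of the job. Leave any pink look-alike of the slide_box alone. Leave any yellow look-alike of the vial2 alone.

How it is judged (in metres and radians):
On the way, in this order (a step that is already met when the one before it is completed fails the run):
1. the pump has brought the pin half out (12 mm) (value of joint pin above 0.012 m), for 0.1 s.
2. the pin is fully out (at least 21.5 of its 24 mm) (value of joint pin above 0.0215 m), for 0.2 s.
At the end, for the whole second after the job is handed in: The pin is at least 21.5 mm out of its 24 mm, the plunger is back up (within 3 mm of its rest), and the vials, bottle, slide box, syringe and dish are at rest within 20 mm of where they started, the standing ones upright (within 0.2 rad) (value of joint pin above 0.0215 m and value of joint plunger below 0.003 m and distance of each of vial0, vial1, vial2, gel_bottle, slide_box, syringe, dish from where it was at the start of the episode below 0.02 m and linear speed of each of vial0, vial1, vial2, gel_bottle, slide_box, syringe, dish below 0.03 m/s and angle between each of vial0, vial1, vial2, gel_bottle, slide_box, dish's own z axis and vertical below 0.2 rad); the robot touches nothing.
It fails at once if the robot touches the indicator pin (contact force between any of the fingers, the arm and pin above 0.3 N).
It fails at once if a bystander is lifted, carried or pushed more than 20 mm (distance of any of vial0, vial1, vial2, gel_bottle, slide_box, syringe, dish from where it was at the start of the episode above 0.02 m).
It fails at once if a standing bystander is tipped (more than 0.35 rad) (angle between any of vial0, vial1, vial2, gel_bottle, slide_box, dish's own z axis and vertical above 0.35 rad).
It also fails if it takes over 51 s, if anything falls off the work surface, if the arm or the gripper's body presses on something with over 40 N, if the wrist force passes 120 N, or if a joint passes its speed limit or range.

## Working session

There is one attempt and no reset: what is moved stays moved. The work goes in short steps, Python scripts to look and compute and a shell command to move; the robot and the scene stay as the last step left them, time stands still between calls to the robot, and variables do not carry over. Pictures are saved under pics/ and viewed, at most 10 in all, crops included, and the job is handed in when it is done.

```bash
mkdir -p pics
python3 - <<'E'
from workcell import *
import cv2
for n in("scene","top"):
    cv2.imwrite(f"pics/{n}0.png",grab_frame(n)[:,:,::-1]); print(camera_info(n))
o=get_obs();print(o["time"],o["position"],o["ee_rot"],o["opening"])
E
```

```text
{'mtx': array([[560.08064316,   0.        , 312.7159371 ],
       [  0.        , 560.08064316, 231.6709076 ],
       [  0.        ,   0.        ,   1.        ]]), 'k1': -0.16395139993966545, 'eye': array([1109.58662231,  379.72822283,  995.44586947]), 'orientation': array([0.36154311, 0.63513374, 2.01712166])}
{'mtx': array([[450.9863532 ,   0.        , 318.85660916],
       [  0.        , 450.9863532 , 243.04235348],
       [  0.        ,   0.        ,   1.        ]]), 'k1': 0.030122216728557555, 'eye': array([426.99052567,  64.52595187, 893.60861009]), 'orientation': array([ 0.13425795, -0.16949156, -1.56752384])}
0.1 [ 212.37329553 -479.72602773  230.73995807] [-3.07241340e+00 -6.49680066e-01  4.27688412e-04] 85.27151187146603
```

View pics/scene0.png

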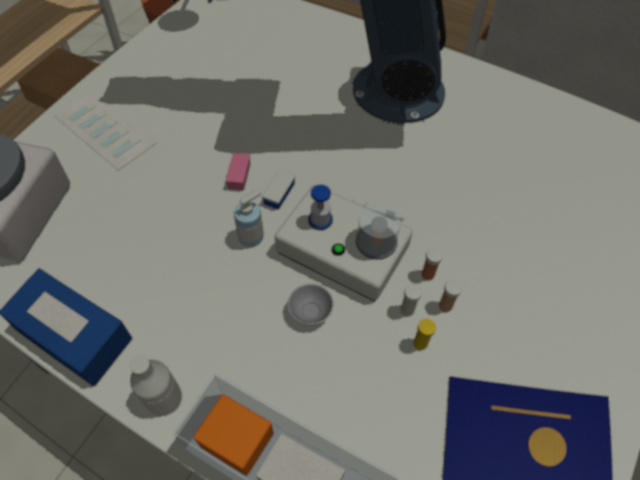

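View pics/top0.png

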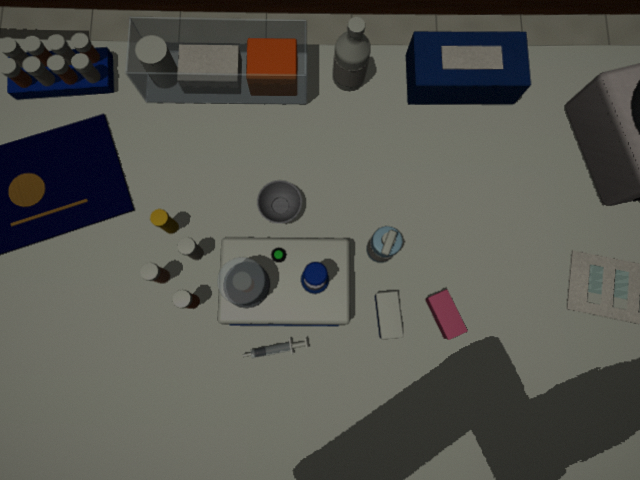

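The plunger knob (blue, on its tower) is at about (320,192) in scene and (316,272) in top. The green pin is at (338,248) and (279,255). The only other pump head is on the gel bottle, at (249,220) and (388,242), and it has no blue knob. The crops below should confirm this.

```bash
cat > h.py <<'E'
from workcell import *
import cv2, numpy as np
from scipy.spatial.transform import Rotation as R
def ray(n,u,v):
    c=camera_info(n);K=c["mtx"]
    p=cv2.undistortPoints(np.array([[[u,v]]],float),K,np.array([c["k1"],0,0,0,0.]))[0,0]
    return c["eye"],R.from_rotvec(c["orientation"]).apply([p[0],-p[1],-1])
def at(n,u,v,z):
    e,d=ray(n,u,v); return e+d*(z-e[2])/d[2]
def proj(n,P):
    c=camera_info(n);p=R.from_rotvec(c["orientation"]).inv().apply(np.array(P)-c["eye"]);x=np.array([p[0],-p[1]])/-p[2]
    return c["mtx"][:2,:2]@(x*(1+c["k1"]*(x@x)))+c["mtx"][:2,2]
E
python3 - <<'E'
from h import *
a=cv2.imread("pics/scene0.png")[170:270,270:370];b=cv2.imread("pics/top0.png")[230:330,260:360]
cv2.imwrite("pics/c0.png",np.hstack([cv2.resize(i,(400,400),interpolation=cv2.INTER_CUBIC) for i in(a,b)]))
print(at("scene",320,192,165),at("top",316,270,165))
print(at("scene",338,248,80),at("top",279,255,80))
E
```

```text
[524.31864365  54.30755324 165.        ] [524.9722798   52.66159729 165.        ]
[568.83542732 120.59227637  80.        ] [564.07472491 118.73228403  80.        ]
```

View pics/c0.png

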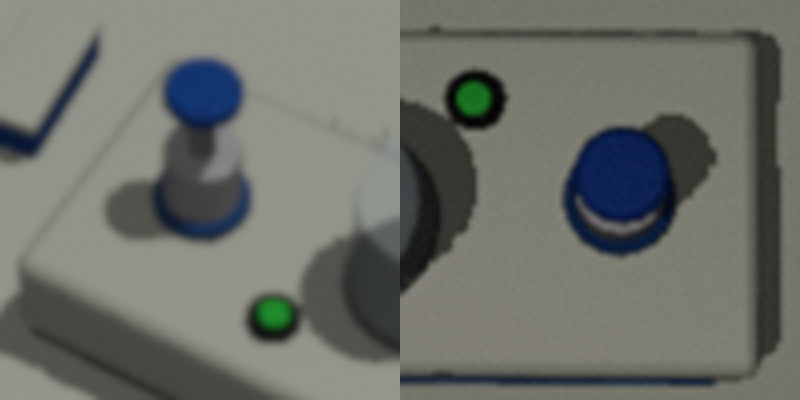

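The crops confirm the knob: plunger top at about (523, 53, 165) mm. The pin is at about (567, 119), so its offset from the plunger is (44, 66), against the specified (45, 67), which puts sealer yaw at about 0. I'll travel high with the fingers shut: tool-x +500, tool-y -361.

```bash
python3 -m handwheel '[{"grip":0,"x":20,"y":-14,"z":0,"turn":0},{"grip":0,"x":55,"y":-40,"z":0,"turn":0},{"grip":0,"x":90,"y":-65,"z":0,"turn":0},{"grip":0,"x":125,"y":-90,"z":0,"turn":0},{"grip":0,"x":160,"y":-116,"z":0,"turn":0},{"grip":0,"x":195,"y":-141,"z":0,"turn":0},{"grip":0,"x":230,"y":-166,"z":0,"turn":0},{"grip":0,"x":265,"y":-191,"z":0,"turn":0},{"grip":0,"x":285,"y":-206,"z":0,"turn":0},{"grip":0,"x":300,"y":-217,"z":0,"turn":0}]' 60
python3 -m handwheel '[{"grip":0,"x":20,"y":-14,"z":0,"turn":0},{"grip":0,"x":50,"y":-36,"z":0,"turn":0},{"grip":0,"x":80,"y":-58,"z":0,"turn":0},{"grip":0,"x":110,"y":-79,"z":0,"turn":0},{"grip":0,"x":140,"y":-101,"z":0,"turn":0},{"grip":0,"x":165,"y":-119,"z":0,"turn":0},{"grip":0,"x":185,"y":-134,"z":0,"turn":0},{"grip":0,"x":200,"y":-144,"z":0,"turn":0},{"grip":0,"x":200,"y":-144,"z":20,"turn":0},{"grip":0,"x":200,"y":-144,"z":35,"turn":0}]'
python3 - <<'E'
from h import *
b=grab_frame("scene")[150:270,250:390,::-1];cv2.imwrite("pics/s1.png",cv2.resize(b,(700,600),interpolation=cv2.INTER_CUBIC))
print(get_obs()["position"],get_obs()["ee_rot"])
E
```

```text
time: 1.1
position: [399.5, -158.3, 231.1]
ee_rot: [-3.073, -0.653, 0.0]
ft_force: [-0.5, -0.1, -0.7]
opening: -0.1
grasp_force: 0.0
time: 2.1
position: [523.7, 52.9, 195.4]
ee_rot: [3.073, 0.651, -0.001]
ft_force: [-0.6, -0.1, -0.3]
opening: -0.2
grasp_force: 0.0
[522.38814104  52.51536434 193.05995414] [-3.07306575 -0.65056347  0.00634618]
```

View pics/s1.png

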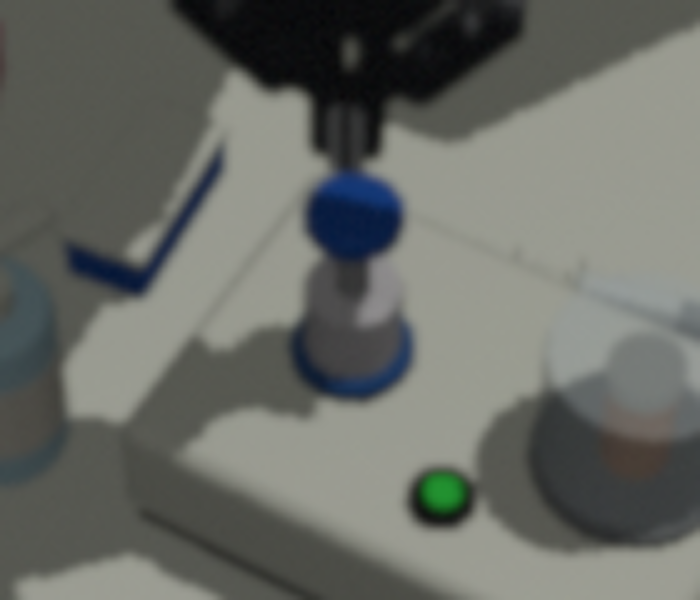

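The shut fingertips hang directly over the blue knob (crop (352,160) over (352,205)). The pin at (441,495) is well clear. First stroke goes in slowly: top contact is at about +31, bottom at about +55.

```bash
python3 -m handwheel '[{"grip":0,"x":0,"y":0,"z":15,"turn":0},{"grip":0,"x":0,"y":0,"z":25,"turn":0},{"grip":0,"x":0,"y":0,"z":32,"turn":0},{"grip":0,"x":0,"y":0,"z":38,"turn":0},{"grip":0,"x":0,"y":0,"z":44,"turn":0},{"grip":0,"x":0,"y":0,"z":48,"turn":0},{"grip":0,"x":0,"y":0,"z":50,"turn":0},{"grip":0,"x":0,"y":0,"z":50,"turn":0}]'
python3 -m handwheel '[{"grip":0,"x":0,"y":0,"z":2,"turn":0},{"grip":0,"x":0,"y":0,"z":4,"turn":0},{"grip":0,"x":0,"y":0,"z":5,"turn":0},{"grip":0,"x":0,"y":0,"z":5,"turn":0}]'
```

```text
time: 2.95
position: [523.3, 52.2, 147.0]
ee_rot: [3.074, 0.649, 0.0]
ft_force: [-3.8, -0.6, 9.8]
opening: -0.4
grasp_force: 4.1
time: 3.35
position: [523.3, 52.2, 142.3]
ee_rot: [3.074, 0.649, 0.0]
ft_force: [-4.6, -0.7, 9.4]
opening: 0.0
grasp_force: 4.8
```

```bash
python3 -m handwheel '[{"grip":0,"x":0,"y":0,"z":1,"turn":0},{"grip":0,"x":0,"y":0,"z":2,"turn":0},{"grip":0,"x":0,"y":0,"z":2,"turn":0}]'
python3 -m handwheel '[{"grip":0,"x":0,"y":0,"z":-10,"turn":0},{"grip":0,"x":0,"y":0,"z":-20,"turn":0},{"grip":0,"x":0,"y":0,"z":-32,"turn":0},{"grip":0,"x":0,"y":0,"z":-32,"turn":0},{"grip":0,"x":0,"y":0,"z":-32,"turn":0},{"grip":0,"x":0,"y":0,"z":-32,"turn":0},{"grip":0,"x":0,"y":0,"z":-32,"turn":0}]'
python3 - <<'E'
from h import *
b=grab_frame("scene")[150:270,250:390,::-1];cv2.imwrite("pics/s2.png",cv2.resize(b,(700,600),interpolation=cv2.INTER_CUBIC))
E
```

```text
time: 3.65
position: [523.3, 52.2, 141.0]
ee_rot: [3.073, 0.649, 0.001]
ft_force: [-6.3, -1.6, 16.2]
opening: -0.1
grasp_force: 7.9
time: 4.35
position: [523.3, 52.5, 170.7]
ee_rot: [-3.073, -0.65, 0.002]
ft_force: [0.5, -0.5, 0.4]
opening: -0.1
grasp_force: 0.0
```

View pics/s2.png

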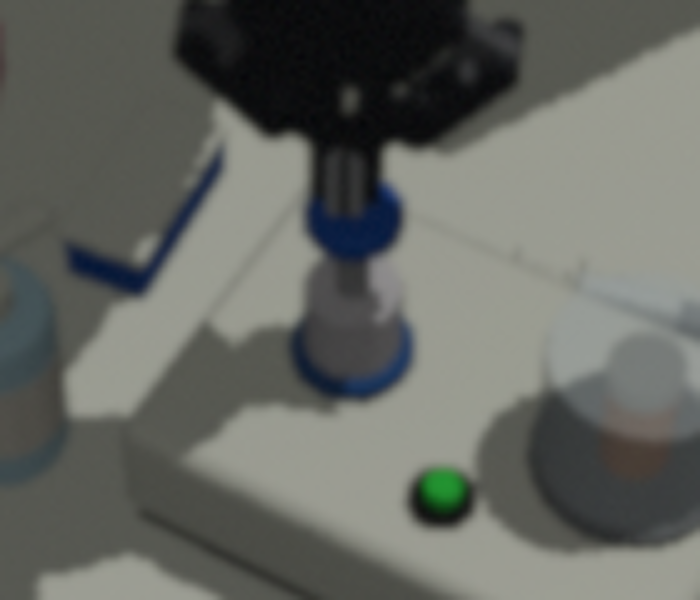

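The knob is back up and the pin has risen slightly (green (443,488), taller). Full depth is confirmed: z 141 at 16 N. Four more full strokes.

```bash
python3 -m handwheel '[{"grip":0,"x":0,"y":0,"z":12,"turn":0},{"grip":0,"x":0,"y":0,"z":22,"turn":0},{"grip":0,"x":0,"y":0,"z":33,"turn":0},{"grip":0,"x":0,"y":0,"z":33,"turn":0},{"grip":0,"x":0,"y":0,"z":33,"turn":0}]'
python3 -m handwheel '[{"grip":0,"x":0,"y":0,"z":-15,"turn":0},{"grip":0,"x":0,"y":0,"z":-33,"turn":0},{"grip":0,"x":0,"y":0,"z":-33,"turn":0},{"grip":0,"x":0,"y":0,"z":-33,"turn":0},{"grip":0,"x":0,"y":0,"z":-33,"turn":0},{"grip":0,"x":0,"y":0,"z":-33,"turn":0}]'
for i in 1; do python3 -m handwheel '[{"grip":0,"x":0,"y":0,"z":12,"turn":0},{"grip":0,"x":0,"y":0,"z":22,"turn":0},{"grip":0,"x":0,"y":0,"z":33,"turn":0},{"grip":0,"x":0,"y":0,"z":33,"turn":0},{"grip":0,"x":0,"y":0,"z":33,"turn":0},{"grip":0,"x":0,"y":0,"z":15,"turn":0},{"grip":0,"x":0,"y":0,"z":0,"turn":0},{"grip":0,"x":0,"y":0,"z":0,"turn":0},{"grip":0,"x":0,"y":0,"z":0,"turn":0},{"grip":0,"x":0,"y":0,"z":0,"turn":0}]'; done
python3 -m handwheel '[{"grip":0,"x":0,"y":0,"z":0,"turn":0},{"grip":0,"x":0,"y":0,"z":12,"turn":0},{"grip":0,"x":0,"y":0,"z":22,"turn":0},{"grip":0,"x":0,"y":0,"z":33,"turn":0},{"grip":0,"x":0,"y":0,"z":33,"turn":0},{"grip":0,"x":0,"y":0,"z":33,"turn":0},{"grip":0,"x":0,"y":0,"z":15,"turn":0},{"grip":0,"x":0,"y":0,"z":0,"turn":0},{"grip":0,"x":0,"y":0,"z":0,"turn":0},{"grip":0,"x":0,"y":0,"z":0,"turn":0}]'
python3 -m handwheel '[{"grip":0,"x":0,"y":0,"z":0,"turn":0},{"grip":0,"x":0,"y":0,"z":12,"turn":0},{"grip":0,"x":0,"y":0,"z":22,"turn":0},{"grip":0,"x":0,"y":0,"z":33,"turn":0},{"grip":0,"x":0,"y":0,"z":33,"turn":0},{"grip":0,"x":0,"y":0,"z":33,"turn":0},{"grip":0,"x":0,"y":0,"z":15,"turn":0},{"grip":0,"x":0,"y":0,"z":0,"turn":0},{"grip":0,"x":0,"y":0,"z":0,"turn":0},{"grip":0,"x":0,"y":0,"z":0,"turn":0}]'
python3 - <<'E'
from h import *
b=grab_frame("scene")[150:270,250:390,::-1];cv2.imwrite("pics/s3.png",cv2.resize(b,(700,600),interpolation=cv2.INTER_CUBIC))
E
```

```text
time: 4.9
position: [524.5, 52.6, 140.8]
ee_rot: [3.073, 0.65, 0.007]
ft_force: [-5.5, 0.7, 30.8]
opening: -0.1
grasp_force: 15.4
time: 5.5
position: [523.0, 52.5, 170.2]
ee_rot: [-3.073, -0.65, 0.003]
ft_force: [-0.2, 0.2, 0.6]
opening: 0.4
grasp_force: 0.0
time: 6.5
position: [523.0, 52.5, 170.0]
ee_rot: [-3.073, -0.65, 0.003]
ft_force: [0.3, -0.1, 0.8]
opening: -0.3
grasp_force: 0.0
time: 7.5
position: [523.4, 52.5, 170.3]
ee_rot: [-3.073, -0.65, 0.001]
ft_force: [-0.7, 0.1, -0.3]
opening: 0.0
grasp_force: 0.0
time: 8.5
position: [523.2, 52.5, 170.1]
ee_rot: [-3.073, -0.65, 0.002]
ft_force: [0.1, 0.4, -0.6]
opening: 0.3
grasp_force: 0.0
```

View pics/s3.png

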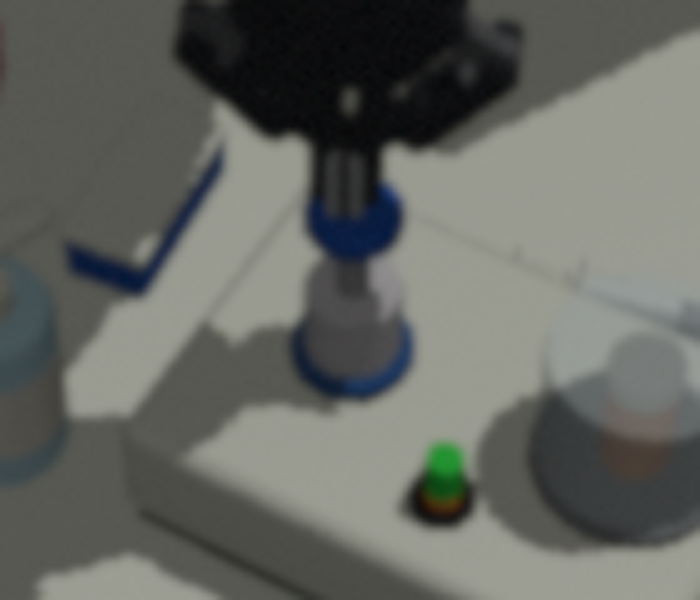

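The pin stands tall (top at (445,458)) and orange shows at its foot (440,503). I'll add two more full strokes, harmless once it's out, to make sure it is at the end stop. Then I'll lift clear.

```bash
python3 -m handwheel '[{"grip":0,"x":0,"y":0,"z":0,"turn":0},{"grip":0,"x":0,"y":0,"z":12,"turn":0},{"grip":0,"x":0,"y":0,"z":22,"turn":0},{"grip":0,"x":0,"y":0,"z":33,"turn":0},{"grip":0,"x":0,"y":0,"z":33,"turn":0},{"grip":0,"x":0,"y":0,"z":33,"turn":0},{"grip":0,"x":0,"y":0,"z":15,"turn":0},{"grip":0,"x":0,"y":0,"z":0,"turn":0},{"grip":0,"x":0,"y":0,"z":0,"turn":0},{"grip":0,"x":0,"y":0,"z":0,"turn":0}]' >/dev/null
python3 -m handwheel '[{"grip":0,"x":0,"y":0,"z":0,"turn":0},{"grip":0,"x":0,"y":0,"z":12,"turn":0},{"grip":0,"x":0,"y":0,"z":22,"turn":0},{"grip":0,"x":0,"y":0,"z":33,"turn":0},{"grip":0,"x":0,"y":0,"z":33,"turn":0},{"grip":0,"x":0,"y":0,"z":33,"turn":0},{"grip":0,"x":0,"y":0,"z":15,"turn":0},{"grip":0,"x":0,"y":0,"z":0,"turn":0},{"grip":0,"x":0,"y":0,"z":0,"turn":0},{"grip":0,"x":0,"y":0,"z":0,"turn":0}]' >/dev/null
python3 -m handwheel '[{"grip":0,"x":0,"y":0,"z":-15,"turn":0},{"grip":0,"x":0,"y":0,"z":-35,"turn":0},{"grip":0,"x":0,"y":0,"z":-55,"turn":0},{"grip":0,"x":0,"y":0,"z":-60,"turn":0},{"grip":0,"x":0,"y":0,"z":-60,"turn":0},{"grip":0,"x":0,"y":0,"z":-60,"turn":0},{"grip":0,"x":0,"y":0,"z":-60,"turn":0},{"grip":0,"x":0,"y":0,"z":-60,"turn":0}]'
python3 - <<'E'
from h import *
b=grab_frame("scene")[150:270,250:390,::-1];cv2.imwrite("pics/s4.png",cv2.resize(b,(700,600),interpolation=cv2.INTER_CUBIC))
E
```

```text
time: 11.35
position: [523.2, 52.5, 230.4]
ee_rot: [-3.073, -0.65, 0.002]
ft_force: [-0.0, 0.4, 0.6]
opening: -0.3
grasp_force: 0.0
```

View pics/s4.png

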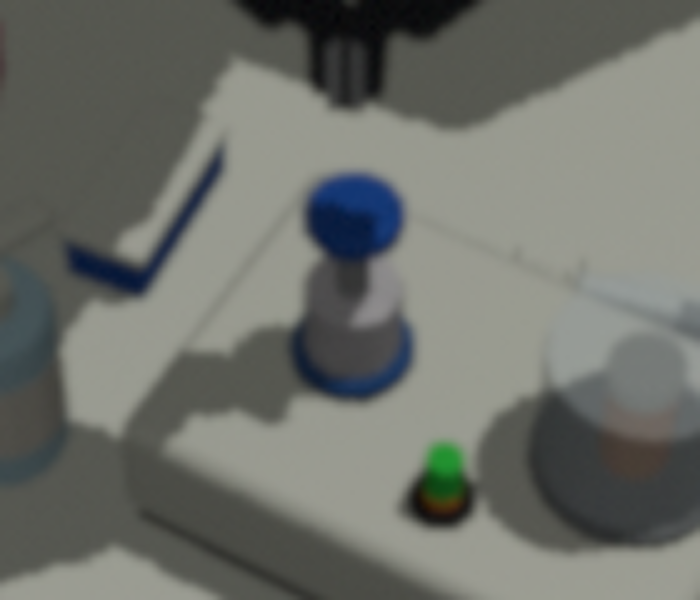

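The pin looks the same after two extra strokes (top (445,458), orange (440,503)), so it is at its end stop. The plunger is up at its rest position (352,205) and the hand is clear.

```bash
python3 -c "
from workcell import *
print(sign_off())"
```

```text
the job is handed in; nothing more can be done
None
```

I handed the job in with the pin standing fully out and its orange band showing, the plunger sprung back up and the hand clear; the sign-off returned no verdict, so I don't know the judged result.

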